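# Close the canister with its pump lid, press the air out and put it on the tray

### The arm

A 7-joint arm with a two-finger parallel gripper is mounted at the origin on the work surface. World frame = base frame: x ahead of the robot, y to its left, z up, the work surface at z = 0. Lengths are in m, angles in rad, forces in N, time in s.
With the tool pointing down it reaches from about 0.35 to 0.9 m from the base axis. Payload 8.1 kg.
Tool frame: the origin (TCP) lies on the centre line of the jaws, within the pads' length; the fingertips stand 25 mm ahead of it and the grasp point (between the pads) lies 6 mm ahead of it; z points along the fingers, y is the line along which they close (so a half turn about z gives the same grasp; the last joint's range is limited). The gripper opens to 85 mm and grips with 20 to 120 N. Pads are 22 mm wide; open, the fingers measure 114 mm over their backs; the gripper's body (76 mm by 85 mm) begins 54 mm behind the grasp point. The pads swing forward as they close: fully open they stand 13 mm farther back than shut.
Start: joints at [-1.286, 0.434, 0.025, 1.573, -0.012, 1.134, -0.075], TCP at [0.236, 0.579, 0.256] pointing down, gripper open.
Joint ranges: [-2.62, 2.62], [-0.44, 2.09], [-1.27, 1.32], [0.08, 2.57], [-1.32, 4.46], [0.12, 2], [-2.74, 2.74]. Speed limits (rad/s): [2.22, 2.22, 3.01, 3.01, 3.14, 3.14, 3.14].

### API

Orientations are given as a unit quaternion [x, y, z, w].
In Python, from cell import * gives the robot as it stands.
- The arm moves only by the shell command python3 -m creep 'ROWS' [OPENING] [FORCE]. ROWS is JSON, one flat list of numbers, 4 for each row, row after row: the shift along the tool's x, y, z in m, then the turn about the tool's z in rad. In form: [x, y, z, spin, x, y, z, spin, ...]. A call has 1 to 12 rows; each row shifts and turns the commanded pose from where the row before left it, along the tool's axes as they then stand; what a row does not reach is not made up. A row lasts 1/8 s, in which the tool goes at most 62.5 mm and 10.7 degrees, less where a joint would pass 70% of its speed; a pose out of reach is approached as far as the arm can. A call with a gripper value outside its range is refused whole. OPENING is the opening, from 0 (shut) to 1 (fully open), set as the call begins (- or left out, the last holds). The fingers move at their own pace and stop on an object; FORCE is the grip in N (left out, the last holds). Time passes only in rows, so rows that do not move let the fingers close. It gives the time, the measured TCP pose, the force, the opening and the grip force at its end, in the units of the state.
- state(): the state, without advancing time (a new reading comes with each control period).
- read_camera(name): name is "scene" or "side" or "wrist"; returns (picture, depth): 400x640x3 uint8, blue, green, red; 400x640 float32, m along the optical axis (not along the pixel's ray), 0 where there is no reading.
- camera_model(name): a dict with "fx", "fy", "cx", "cy" (pixels), "T" (4x4, takes a point from camera to world coordinates); the wrist camera has in their place "tool_from_camera" (4x4, takes a point from camera to tool coordinates, whose origin is the TCP and whose axes are the flange's). Camera axes: x right, y down, z forward; pixel columns grow to the right and rows downward; lengths in m; the calibration is good to about 2 mm. A picture is of the moment at which its call begins: read the wrist's pose just before it. camera_model takes no time and is no camera call.
- sign_off(): hands the job in; it is judged then, once.
The state is a dict: "clock": time; "joint_pos": joint angles; "dq": joint speeds; "tau": joint torques, N m; "tcp_pos": TCP position; "tool_rot": TCP orientation; "wrist_force": force on the tool from outside, world axes, zero at the start; "ft_torque": the same for the moment, N m; "finger_gap": finger opening in m; "finger_force": force on a finger pad.
Only numpy, scipy, OpenCV 4.12 (cv2) and the standard library are available. Lean on these libraries where they do the work, as an engineer would, in place of code of your own. Each camera call takes 0.05 s, during which the arm holds its last target. There are 200 camera calls.

### The job

Put the lid on the open canister and let go of it, then press its red spring button all the way down to the stop, hold it there for a second to push the air out, and let it come up again. Then take the closed canister by its body and stand it in the blue tray beside the one already there. Keep the canister upright and leave the other things where they are.

Things in the scene. Friction and masses are not known exactly. Their poses are not given: they have to be found in the camera images.
- canister: Open round steel canister with a green band, 64 mm across up to 100 mm, then a shoulder and a neck 57 mm across, 120 mm tall, mouth 51 mm across; 0.2 to 0.45 kg, filled to 70 mm. It stands upright on the wooden board. Origin: centre of its underside, z up.
- lid: Black lid lying right way up on the board, about 0.1 kg. Origin: centre of its plug's underside. Rubber plug (44 mm across, 38 at its foot) from 0 to 10 mm, flange 57 mm across from 10 to 16 mm, red button above on the axis. Fully on, the flange rests on the rim, the lid's origin 110 mm above the canister's. It does not lock: the canister cannot be lifted by the lid.
- button_top (a point): Centre of the top face of the red round button of the pump in the lid, 28 mm across. Up, its top is 16 mm above the flange top and 32 mm above the lid's origin (its sides can be gripped to carry the lid); fully down, 4 mm above the flange top.
- button (a joint): Travel of the red button in m: 0 up, as at the start; 0.012 at its stop. A spring pushes it up: about 5 N starts it moving, 11 N brings it to the stop, where it goes rigid. It springs back up when let go.
- board: Fixed wooden chopping board, 240 x 320 mm (its x and y), 12 mm thick, top at z = 12 mm. Origin: centre of its underside. The board and the tray may be either way round, left and right.
- tray: Fixed blue open tray, outside 220 mm along its x, 240 mm along its y, 24 mm high, walls and floor 4 mm thick (floor at z = 4 mm). Origin: centre of its underside. The closed canister stands in its +y half; the -y half is empty.
- closed_canister: A canister like the other, already closed, 142 mm tall over the button, standing in the tray, to be left where it is. Origin: centre of its underside.
- oil_bottle: Bystander: loose amber oil bottle, 64 mm across, 250 mm tall, standing on the table to one side. Origin: centre of its underside.
- jug: Bystander: loose white open jug, 100 mm across, 140 mm tall, on the table at the other side. Origin: centre of its underside.
- spice_jar: Bystander: loose brown spice jar with black cap, 70 mm across, 110 mm tall, on the table beyond the work. Origin: centre of its underside.

How it is judged:
On the way, in this order (a step that is already met when the one before it is completed fails the run):
1. the lid is fully on the upright canister, let go, with its button still up (x of lid in the frame of canister between -0.006 and 0.006 m and y of lid in the frame of canister between -0.006 and 0.006 m and z of lid in the frame of canister between 0.107 and 0.1125 m and angle between the z axis of lid and the z axis of canister, either way round below 0.06 rad and angle between canister's own z axis and vertical below 0.08 rad and contact force between the fingers and lid below 0.1 N and value of joint button below 0.004 m), for 0.2 s.
2. the button is held down at its stop for half a second with the lid fully on (x of lid in the frame of canister between -0.006 and 0.006 m and y of lid in the frame of canister between -0.006 and 0.006 m and z of lid in the frame of canister between 0.107 and 0.1125 m and angle between the z axis of lid and the z axis of canister, either way round below 0.06 rad and angle between canister's own z axis and vertical below 0.08 rad and value of joint button above 0.0105 m), for 0.5 s.
3. the closed canister is taken by its body and lifted, its button up again (x of lid in the frame of canister between -0.006 and 0.006 m and y of lid in the frame of canister between -0.006 and 0.006 m and z of lid in the frame of canister between 0.107 and 0.1125 m and angle between the z axis of lid and the z axis of canister, either way round below 0.06 rad and value of joint button below 0.003 m and height (world z) of canister above 0.02 m and contact force between the fingers and canister above 0.5 N), for 0.1 s.
At the end, for the whole second after the job is handed in: Both canisters stand upright on the tray floor, centres within 78 mm (tray x) and 88 mm (tray y) of the tray centre; the new one is at rest and released, its lid fully on (within 6 mm of centre, origin 107 to 112.5 mm above the canister's, level) and its button up (within 3 mm) (x of lid in the frame of canister between -0.006 and 0.006 m and y of lid in the frame of canister between -0.006 and 0.006 m and z of lid in the frame of canister between 0.107 and 0.1125 m and angle between the z axis of lid and the z axis of canister, either way round below 0.06 rad and value of joint button below 0.003 m and x of canister in the frame of tray between -0.078 and 0.078 m and y of canister in the frame of tray between -0.088 and 0.088 m and z of each of canister, closed_canister in the frame of tray below 0.008 m and angle between each of canister, closed_canister's own z axis and vertical below 0.08 rad and x of closed_canister in the frame of tray between -0.078 and 0.078 m and y of closed_canister in the frame of tray between -0.088 and 0.088 m and linear speed of each of canister, lid below 0.02 m/s and contact force between the fingers and anything else below 0.1 N); the robot touches nothing.
It fails at once if the closed canister is moved more than 20 mm or tipped (distance of closed_canister from where it was at the start of the episode above 0.02 m or angle between closed_canister's own z axis and vertical above 0.2 rad).
It fails at once if the oil bottle is moved more than 20 mm or tipped (distance of oil_bottle from where it was at the start of the episode above 0.02 m or angle between oil_bottle's own z axis and vertical above 0.2 rad).
It fails at once if the jug is moved more than 20 mm or tipped (distance of jug from where it was at the start of the episode above 0.02 m or angle between jug's own z axis and vertical above 0.2 rad).
It fails at once if the spice jar is moved more than 20 mm or tipped (distance of spice_jar from where it was at the start of the episode above 0.02 m or angle between spice_jar's own z axis and vertical above 0.2 rad).
It fails at once if the canister is tipped by more than 0.5 rad (angle between canister's own z axis and vertical above 0.5 rad).
It also fails if it takes over 64 s, if anything falls off the work surface, if the arm or the gripper's body presses on something with over 40 N, if the wrist force passes 120 N, or if a joint passes its speed limit or range.

## Working session

There is one attempt and no reset: what is moved stays moved. The work goes in short steps, Python scripts to look and compute and a shell command to move; the robot and the scene stay as the last step left them, time stands still between calls to the robot, and variables do not carry over. Pictures are saved under pics/ and viewed, at most 10 in all, crops included, and the job is handed in when it is done.

```bash
mkdir -p pics; ls; python3 - <<'E'
from cell import *
import cv2,numpy as np
s=state();print({k:np.round(v,4).tolist() for k,v in s.items()})
ims=[]
for n in("scene","side"):
    im,d=read_camera(n);np.savez(f"pics/{n}0.npz",im=im,d=d)
    cv2.imwrite(f"pics/{n}0.png",im)
    m=camera_model(n);print(n,m["fx"],m["fy"],m["cx"],m["cy"],np.round(m["T"],3).tolist())
print(camera_model("wrist"))
E
```

```text
pics
{'clock': 0.0, 'joint_pos': [-1.2856, 0.4352, 0.025, 1.5741, -0.0116, 1.134, -0.0751], 'dq': [0.0003, 0.001, -0.0005, 0.0007, 0.0024, 0.0006, -0.0003], 'tau': [0.0001, -67.0476, 1.0253, -31.6216, 0.0156, 0.0126, -0.0], 'tcp_pos': [0.2362, 0.5781, 0.2555], 'tool_rot': [0.1927, 0.9813, -0.0008, -0.0001], 'wrist_force': [-0.5525, -0.7688, -0.4561], 'ft_torque': [-0.0181, 0.0303, -0.0512], 'finger_force': 0.0, 'finger_gap': 0.0855}
scene 449.21571530197804 449.21571530197804 316.65140960835873 201.8347616053301 [[0.817, 0.485, -0.311, 1.02], [0.576, -0.689, 0.44, -0.555], [-0.0, -0.539, -0.842, 1.144], [0.0, 0.0, 0.0, 1.0]]
side 429.11028719460836 429.11028719460836 325.7952138519327 203.5175087271377 [[0.984, -0.091, 0.154, 0.407], [-0.179, -0.544, 0.82, -1.259], [0.01, -0.834, -0.551, 0.9], [0.0, 0.0, 0.0, 1.0]]
{'fx': 281.0981359369884, 'fy': 281.0981359369884, 'cx': 315.98391284924105, 'cy': 200.47142875865416, 'tool_from_camera': array([[ 1.00298242e-05, -9.56224013e-01, -2.92635672e-01,
         7.47282796e-02],
       [ 9.99999759e-01,  2.12739316e-04, -6.60878490e-04,
        -1.72093075e-04],
       [ 6.94202994e-04, -2.92635595e-01,  9.56223785e-01,
        -1.18602902e-01],
       [ 0.00000000e+00,  0.00000000e+00,  0.00000000e+00,
         1.00000000e+00]])}
```

View pics/scene0.png

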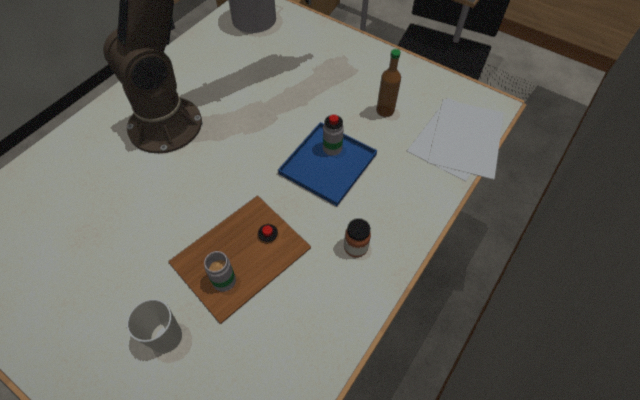

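View pics/side0.png

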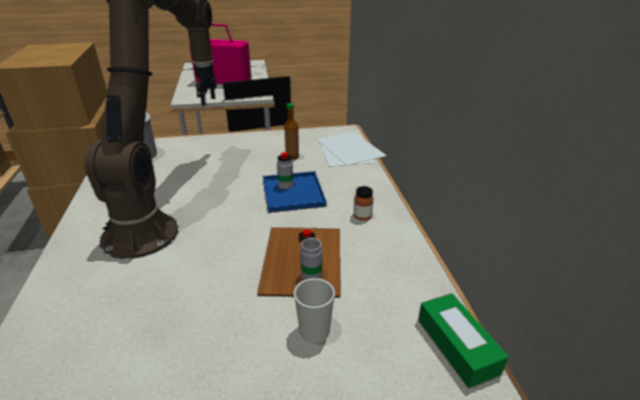

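The scene view shows the lid's red button at about (267,230), the open canister's mouth at (218,260), the closed one's button at (334,119), the tray around (328,162), the jug at (152,322), the jar at (357,235) and the bottle at (389,90). The side view agrees, with the open canister in front of the lid at (312,245).

```bash
cat > h.py <<'E'
from cell import *
import cv2,numpy as np
def rays(n,uv,T=None):
    m=camera_model(n);T=np.array(m["T"]) if T is None else T
    uv=np.atleast_2d(uv).astype(float)
    d=np.c_[(uv[:,0]-m["cx"])/m["fx"],(uv[:,1]-m["cy"])/m["fy"],np.ones(len(uv))]
    return T[:3,3],d@T[:3,:3].T
def plane(n,uv,z,T=None):
    o,d=rays(n,uv,T);return o+d*((z-o[2])/d[:,2])[:,None]
def cloud(n,d,T=None):
    v,u=np.mgrid[0:d.shape[0],0:d.shape[1]]
    o,r=rays(n,np.c_[u.ravel(),v.ravel()],T)
    return (o+r*d.ravel()[:,None]).reshape(*d.shape,3)
def red(im):
    b,g,r=[im[...,i].astype(int) for i in range(3)];return ((r>110)&(g<60)&(b<60)).astype(np.uint8)
def blobs(mask,amin=15):
    n,l,st,c=cv2.connectedComponentsWithStats(mask);return [(st[i],c[i],l==i) for i in range(1,n) if st[i][4]>=amin]
def circ(P):
    A=np.c_[2*P[:,:2],np.ones(len(P))];x=np.linalg.lstsq(A,(P[:,:2]**2).sum(1),rcond=None)[0]
    return x[:2],np.sqrt(x[2]+x[:2]@x[:2])
E
python3 - <<'E'
from h import *
for n in("scene","side"):
    f=np.load(f"pics/{n}0.npz");im,d=f["im"],f["d"];C=cloud(n,d)
    print(n)
    for st,c,m in blobs(red(im)):
        P=C[m];P=P[d[m]>0];print(" red",st.tolist(),np.round(c,1),"med z",np.round(np.median(P,0),3),"p44",plane(n,c,.044)[0].round(3),"p146",plane(n,c,.146)[0].round(3))
    hsv=cv2.cvtColor(im,cv2.COLOR_BGR2HSV)
    bl=((hsv[...,0]>100)&(hsv[...,0]<130)&(hsv[...,1]>150)&(d>0)).astype(np.uint8)
    b=max(blobs(bl),key=lambda b:b[0][4]);cn=max(cv2.findContours(b[2].astype(np.uint8),cv2.RETR_EXTERNAL,cv2.CHAIN_APPROX_NONE)[0],key=len)
    r=cv2.minAreaRect(plane(n,cn[:,0],.024)[:,:2].astype(np.float32)*1000);print(" tray",r)
    wd=((hsv[...,0]<15)&(hsv[...,1]>110)&(abs(C[...,2]-.012)<.008)).astype(np.uint8)
    wd[(d<=0)]=0
    b=max(blobs(wd),key=lambda b:b[0][4]);cn=max(cv2.findContours(b[2].astype(np.uint8),cv2.RETR_EXTERNAL,cv2.CHAIN_APPROX_NONE)[0],key=len)
    r=cv2.minAreaRect(plane(n,cn[:,0],.012)[:,:2].astype(np.float32)*1000);print(" board",r)
    # tall things clusters
    hi=((d>0)&(C[...,2]>.05)&(C[...,2]<.3)&(C[...,0]>.3)&(C[...,0]<1.1)&(abs(C[...,1])<.75)).astype(np.uint8)
    for st,c,m in blobs(hi,60):
        P=C[m];t=np.percentile(P[:,2],98);Q=P[P[:,2]>t-.012]
        print(" tall",st.tolist(),"top",t.round(3),"lo",P[:,:2].min(0).round(3),"hi",P[:,:2].max(0).round(3),"topc",np.round(Q[:,:2].mean(0),3),circ(Q))
E
```

```text
scene
 red [329, 115, 9, 6, 42] [333.5 117.5] med z [0.521 0.24  0.147] p44 [0.469 0.322 0.044] p146 [0.52  0.241 0.146]
 red [263, 226, 9, 8, 59] [267.  229.4] med z [ 0.555 -0.135  0.045] p44 [ 0.554 -0.135  0.044] p146 [ 0.597 -0.174  0.146]
 tray ((548.3115234375, 174.50625610351562), (217.33670043945312, 244.01333618164062), 1.3921737670898438)
 board ((527.470947265625, -226.71823120117188), (316.1004638671875, 237.4297332763672), 78.58231353759766)
 tall [377, 49, 24, 59, 879] top 0.252 lo [0.543 0.452] hi [0.608 0.508] topc [0.577 0.483] (array([0.57573714, 0.48443176]), np.float64(0.011555888050900779))
 tall [323, 114, 21, 33, 573] top 0.149 lo [0.492 0.208] hi [0.553 0.271] topc [0.521 0.239] (array([0.52027722, 0.24012175]), np.float64(0.01090805281968133))
 tall [344, 218, 27, 32, 681] top 0.115 lo [ 0.742 -0.054] hi [0.811 0.013] topc [ 0.776 -0.019] (array([ 0.77548777, -0.018538  ]), np.float64(0.022126910816528646))
 tall [204, 251, 30, 35, 788] top 0.134 lo [ 0.512 -0.344] hi [ 0.575 -0.28 ] topc [ 0.543 -0.312] (array([ 0.54296072, -0.3117797 ]), np.float64(0.02682
[... 937 characters left out ...]
oat64(0.012804009785186563))
 tall [353, 186, 20, 24, 408] top 0.112 lo [ 0.739 -0.057] hi [0.81  0.012] topc [ 0.774 -0.024] (array([ 0.77419405, -0.02125172]), np.float64(0.023150799836354628))
 tall [300, 238, 22, 36, 687] top 0.132 lo [ 0.51  -0.348] hi [ 0.572 -0.28 ] topc [ 0.542 -0.314] (array([ 0.54237212, -0.3132198 ]), np.float64(0.026895714314363037))
 tall [294, 278, 40, 53, 1736] top 0.141 lo [ 0.471 -0.562] hi [ 0.569 -0.46 ] topc [ 0.52 -0.51] (array([ 0.51985048, -0.51090845]), np.float64(0.04741180749880684))
 tall [420, 293, 89, 83, 3387] top 0.074 lo [ 0.798 -0.738] hi [ 0.94  -0.504] topc [ 0.867 -0.632] (array([ 0.86795344, -0.62607874]), np.float64(0.07063532807849676))
```

```bash
python3 -m creep '[0,0,0,0.169,0,0,0,0.169,0,0,0,0.169,0,0,0,0.169,0,0,0,0.169,0,0,0,0.169,0,0,0,0.169]' 1 && python3 -m creep '[-0.05,0.022,0,0,-0.05,0.022,0,0,-0.05,0.022,0,0,-0.05,0.022,0,0,-0.05,0.022,0,0,-0.05,0.022,0,0,-0.05,0.022,0,0,-0.05,0.022,0,0,-0.05,0.022,0,0,-0.05,0.022,0,0,-0.05,0.022,0,0,-0.05,0.022,0,0]'
```

```text
clock: 0.98
tcp_pos: [0.2362, 0.5783, 0.2558]
tool_rot: [0.709, 0.705, -0.0, 0.0]
wrist_force: [-0.1, 0.4, 0.4]
finger_gap: 0.0857
finger_force: 0.0
clock: 2.48
tcp_pos: [0.5006, -0.0229, 0.2562]
tool_rot: [0.707, 0.707, 0.0, -0.0]
wrist_force: [0.3, 1.4, 0.0]
finger_gap: 0.0855
finger_force: 0.0
```

```bash
python3 -m creep '[-0.038,0.018,0.02,0,-0.038,0.018,0.02,0,-0.0365,0.018,0.02,0,0,0,0.02,0,0,0,0,0]' 0.55 && python3 - <<'E'
from h import *
from scipy.spatial.transform import Rotation as R
s=state();T=np.eye(4);T[:3,:3]=R.from_quat(s["tool_rot"]).as_matrix();T[:3,3]=s["tcp_pos"]
T=T@np.array(camera_model("wrist")["tool_from_camera"])
im,d=read_camera("wrist");cv2.imwrite("pics/w1.png",im)
C=cloud("wrist",d,T)
for st,c,m in blobs(red(im)):
    P=C[m&(d>0)];print(st.tolist(),c.round(1),np.median(P,0).round(4),plane("wrist",c,.044,T).round(4))
    t=m&(C[...,2]>.041);print("top face mean",C[t].mean(0).round(4))
print(s["tcp_pos"],s["finger_gap"])
E
```

```text
clock: 3.1
tcp_pos: [0.5531, -0.134, 0.1747]
tool_rot: [0.707, 0.707, -0.001, -0.001]
wrist_force: [-0.2, 0.2, 1.1]
finger_gap: 0.0477
finger_force: 0.0
[304, 185, 29, 29, 669] [318.1 199.4] [ 0.5543 -0.1345  0.045 ] [[ 0.5544 -0.1349  0.044 ]]
top face mean [ 0.5542 -0.1344  0.0457]
[ 0.55311035 -0.13396714  0.17470009] 0.047673234136328624
```

View pics/w1.png

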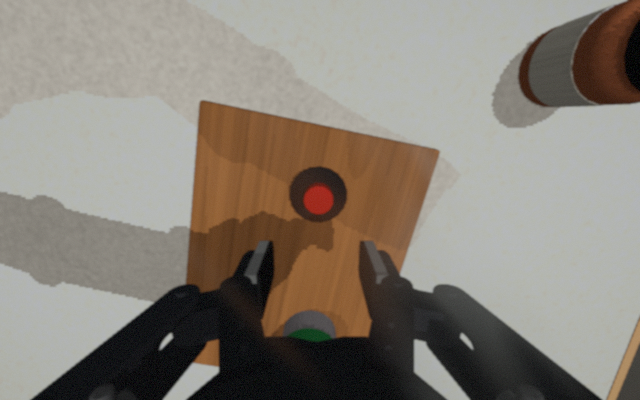

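The wrist view shows the lid's button at (318,199), centred between the open fingers, with the canister at (310,330).

```bash
python3 -m creep '[-0.0005,0.001,0.04,0,0,0,0.04,0,0,0,0.028,0,0,0,0.0105,0,0,0,0,0,0,0,0,0]' 0.55 && python3 -m creep '[0,0,0,0,0,0,0,0,0,0,0,0,0,0,0,0,0,0,0,0,0,0,0,0]' 0 25
```

```text
clock: 3.9
tcp_pos: [0.5563, -0.1345, 0.0592]
tool_rot: [0.707, 0.707, 0.001, 0.001]
wrist_force: [0.1, -0.2, -0.6]
finger_gap: 0.0472
finger_force: 0.0
clock: 4.65
tcp_pos: [0.556, -0.1345, 0.0584]
tool_rot: [0.707, 0.707, 0.001, 0.001]
wrist_force: [0.2, 0.1, 5.2]
finger_gap: 0.027
finger_force: 24.4
```

```bash
python3 -m creep '[0,0,-0.02,0,0,0,-0.04,0,0,0,-0.04,0,0,0,-0.04,0,0,0,-0.01,0,0,0,0,0]' && python3 - <<'E'
from h import *
from scipy.spatial.transform import Rotation as R
s=state();T=np.eye(4);T[:3,:3]=R.from_quat(s["tool_rot"]).as_matrix();T[:3,3]=s["tcp_pos"]
T=T@np.array(camera_model("wrist")["tool_from_camera"])
im,d=read_camera("wrist");cv2.imwrite("pics/w2.png",im);np.savez("pics/w2.npz",im=im,d=d,T=T)
C=cloud("wrist",d,T)
for st,c,m in blobs(red(im)):
    P=C[m&(d>0)];print(st.tolist(),c.round(1),np.median(P,0).round(4),P.min(0),P.max(0))
ok=(d>0)&(C[...,1]<-.26)&(C[...,1]>-.37)&(abs(C[...,0]-.543)<.05)&(C[...,2]>.128)&(C[...,2]<.14)
print("rim",ok.sum(), circ(C[ok]) if ok.sum()>20 else "")
print(s["tcp_pos"],s["finger_gap"])
E
```

```text
clock: 5.4
tcp_pos: [0.5553, -0.1342, 0.2077]
tool_rot: [0.707, 0.707, 0.0, 0.0]
wrist_force: [-0.0, -0.0, -2.2]
finger_gap: 0.0265
finger_force: 25.4
[295, 239, 42, 20, 596] [315.4 248.4] [ 0.5547 -0.1266  0.1935] [ 0.5441601  -0.13220976  0.19107109] [ 0.56577183 -0.12112424  0.19549556]
rim 0 
[ 0.55526766 -0.13422134  0.20769535] 0.026482741056827398
```

View pics/w2.png

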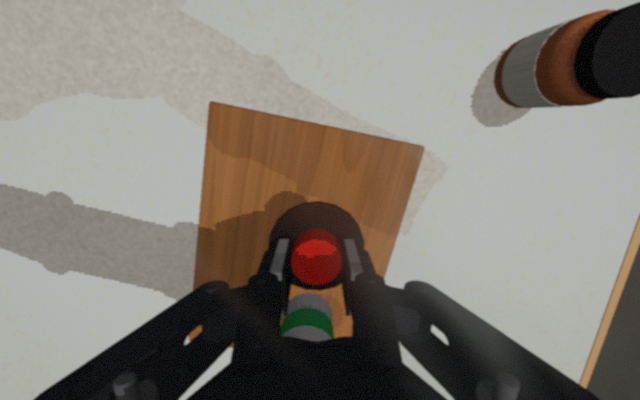

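The lid hangs level in the fingers, with its button at (316,258); the canister is at (308,315).

```bash
python3 -m creep '[-0.03,-0.003,0,0,-0.045,-0.003,0,0,-0.045,-0.003,0,0,-0.035,-0.002,0,0,-0.023,-0.0015,0,0,0,0,0,0,0,0,0,0]' && python3 - <<'E'
from h import *
print(state()["tcp_pos"])
out=[]
for n in("scene","side"):
    im,d=read_camera(n);C=cloud(n,d)
    for st,c,m in blobs(red(im),8):
        print(n,st.tolist(),c.round(1),np.median(C[m&(d>0)],0).round(4))
    ok=(d>0)&(abs(C[...,0]-.543)<.04)&(abs(C[...,1]+.312)<.04)
    k=ok&(C[...,2]>.02)&(C[...,2]<.11); print(n,"body",k.sum(),circ(C[k]))
    gr=im[...,:3].max(2); f=ok&(C[...,2]>.168)&(C[...,2]<.182); print(" flange",f.sum(),circ(C[f]) if f.sum()>10 else "")
    u,v=(190,215) if n=="scene" else (270,185)
    out.append(cv2.resize(im[v:v+100,u:u+100],(400,400),interpolation=cv2.INTER_CUBIC))
cv2.imwrite("pics/c3.png",np.hstack(out))
E
```

```text
clock: 6.32
tcp_pos: [0.5425, -0.3112, 0.2063]
tool_rot: [0.707, 0.707, -0.0, -0.001]
wrist_force: [0.9, 0.6, -0.5]
finger_gap: 0.0266
finger_force: 25.4
[ 0.54250543 -0.31124528  0.20633164]
scene [329, 115, 9, 6, 43] [333.3 117.7] [0.5207 0.2395 0.1474]
scene body 497 (array([ 0.547598  , -0.31401562]), np.float64(0.026348176661590787))
 flange 178 (array([ 0.54249766, -0.31232079]), np.float64(0.022175711187637517))
side [190, 46, 52, 36, 1186] [212.9  65.1] [0.1918 1.6363 0.1059]
side [281, 152, 7, 4, 19] [284.5 153.8] [0.5246 0.2336 0.1447]
side body 562 (array([ 0.54234512, -0.31358798]), np.float64(0.030393397076406124))
 flange 141 (array([ 0.54091027, -0.31521105]), np.float64(0.020732101943976625))
```

View pics/c3.png

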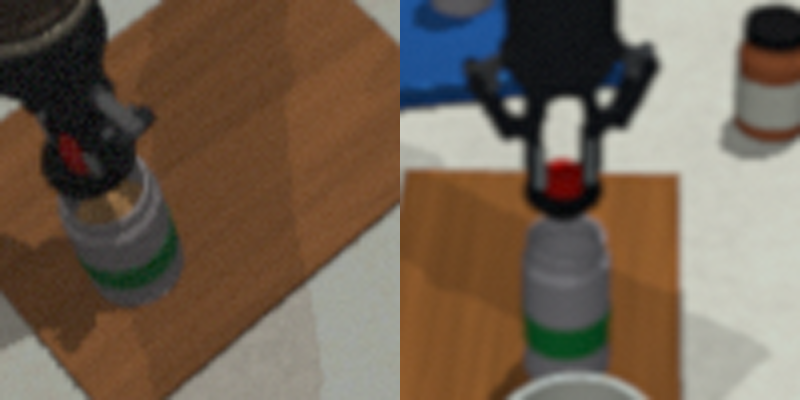

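Both views show the lid above the mouth, laterally in line (lid at (560,190) in the right half, mouth at (567,235)).

```bash
python3 -m creep '[-0.001,0,0.01,0,0,0,0.01,0,0,0,0.007,0,0,0,0.004,0,0,0,0,0]' && python3 -m creep '[0,0,0.0025,0,0,0,0.0025,0,0,0,0,0]'
```

```text
clock: 7.05
tcp_pos: [0.5427, -0.3134, 0.1765]
tool_rot: [0.707, 0.707, -0.0, -0.0]
wrist_force: [-0.2, 0.5, -0.9]
finger_gap: 0.0266
finger_force: 25.4
clock: 7.42
tcp_pos: [0.5427, -0.3134, 0.1717]
tool_rot: [0.707, 0.707, 0.0, -0.0]
wrist_force: [-0.3, 0.2, -0.6]
finger_gap: 0.0263
finger_force: 25.4
```

Free so far, no contact; the last 3 mm.

```bash
python3 -m creep '[0,0,0.002,0,0,0,0.001,0,0,0,0,0,0,0,0,0]'
```

```text
clock: 7.92
tcp_pos: [0.5429, -0.3135, 0.1691]
tool_rot: [0.707, 0.707, 0.0, 0.0]
wrist_force: [-1.0, 1.1, 2.2]
finger_gap: 0.0265
finger_force: 25.7
```

```bash
python3 -m creep '[0,0,0.0005,0,0,0,0,0,0,0,0,0,0,0,0,0]' 0.5 && python3 -m creep '[0,0,-0.02,0,0,0,-0.03,0,0,0,-0.03,0,0,0,-0.02,0,0,0,0,0,0,0,0,0]' 0 && python3 - <<'E'
from h import *
from scipy.spatial.transform import Rotation as R
s=state();T=np.eye(4);T[:3,:3]=R.from_quat(s["tool_rot"]).as_matrix();T[:3,3]=s["tcp_pos"]
T=T@np.array(camera_model("wrist")["tool_from_camera"])
im,d=read_camera("wrist");C=cloud("wrist",d,T)
for st,c,m in blobs(red(im)):
    print("wrist",st.tolist(),c.round(1),np.median(C[m&(d>0)],0).round(4),plane("wrist",c,.154,T).round(4))
cv2.imwrite("pics/w4.png",im)
for n in("scene","side"):
    im,d=read_camera(n);C=cloud(n,d)
    for st,c,m in blobs(red(im),8):
        P=C[m&(d>0)]
        if len(P) and P[:,1].mean()<0:print(n,st.tolist(),np.median(P,0).round(4),plane(n,c,.154).round(4))
    ok=(d>0)&(abs(C[...,0]-.543)<.04)&(abs(C[...,1]+.313)<.04)
    f=ok&(C[...,2]>.13)&(C[...,2]<.143);print(" flange",f.sum(),circ(C[f]))
    k=ok&(C[...,2]>.02)&(C[...,2]<.105); print(" body",k.sum(),circ(C[k]))
E
```

```text
clock: 8.43
tcp_pos: [0.5428, -0.3134, 0.1682]
tool_rot: [0.707, 0.707, -0.0, -0.0]
wrist_force: [0.3, 0.2, 0.8]
finger_gap: 0.0429
finger_force: 0.0
clock: 9.18
tcp_pos: [0.5425, -0.3131, 0.2674]
tool_rot: [0.707, 0.707, -0.0, -0.001]
wrist_force: [0.6, -0.1, 0.1]
finger_gap: 0.0003
finger_force: 0.0
wrist [301, 190, 32, 31, 756] [316.5 205.3] [ 0.5431 -0.3137  0.155 ] [[ 0.5427 -0.314   0.154 ]]
scene [208, 253, 11, 10, 81] [ 0.5419 -0.314   0.155 ] [[ 0.5417 -0.3137  0.154 ]]
 flange 298 (array([ 0.54151679, -0.31291858]), np.float64(0.023308030605749343))
 body 343 (array([ 0.54217323, -0.31130951]), np.float64(0.03148924860517734))
side [306, 236, 10, 7, 50] [ 0.5417 -0.3172  0.1538] [[ 0.5416 -0.3173  0.154 ]]
 flange 161 (array([ 0.54110621, -0.31648407]), np.float64(0.022148341319435744))
 body 455 (array([ 0.54227069, -0.31353178]), np.float64(0.030537673013165904))
```

View pics/w4.png

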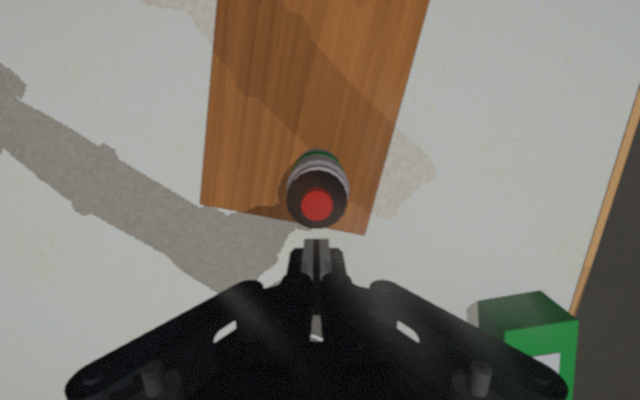

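The wrist view shows the lid seated on the canister, button at (316,205), and the button top measures 154–155 mm, as it must. Now the press.

```bash
python3 -m creep '[-0.0005,0,0.03,0,0,0,0.03,0,0,0,0.02,0,0,0,0.004,0,0,0,0.003,0,0,0,0,0]' 0 && python3 -m creep '[0,0,0.003,0,0,0,0.003,0,0,0,0.003,0,0,0,0.003,0,0,0,0.002,0,0,0,0,0]'
```

```text
clock: 10.07
tcp_pos: [0.5431, -0.3142, 0.1818]
tool_rot: [0.707, 0.707, 0.0, 0.0]
wrist_force: [0.1, -0.1, 0.1]
finger_gap: -0.0002
finger_force: 0.0
clock: 10.82
tcp_pos: [0.5433, -0.3143, 0.1685]
tool_rot: [0.707, 0.707, 0.0, 0.001]
wrist_force: [-1.7, 1.9, 10.8]
finger_gap: 0.0004
finger_force: 5.0
```

```bash
python3 -m creep '[0,0,0.002,0,0,0,0.001,0,0,0,0,0,0,0,0,0]'
```

```text
clock: 11.32
tcp_pos: [0.5438, -0.3148, 0.1671]
tool_rot: [0.707, 0.707, 0.001, 0.002]
wrist_force: [-5.0, 2.8, 21.7]
finger_gap: 0.0
finger_force: 10.9
```

```bash
python3 -m creep '[0,0,0,0,0,0,0,0,0,0,0,0,0,0,0,0,0,0,0,0,0,0,0,0,0,0,0,0,0,0,0,0,0,0,0,0,0,0,0,0]' && python3 -m creep '[0,0,-0.005,0,0,0,-0.01,0,0,0,-0.02,0,0,0,-0.03,0,0,0,-0.02,0,0,0,0,0]' && python3 -m creep '[0,0,0,0,0,0,0,0,0,0,0,0,0,0,0,0]' 1 && python3 - <<'E'
from h import *
from scipy.spatial.transform import Rotation as R
s=state();T=np.eye(4);T[:3,:3]=R.from_quat(s["tool_rot"]).as_matrix();T[:3,3]=s["tcp_pos"]
T=T@np.array(camera_model("wrist")["tool_from_camera"])
im,d=read_camera("wrist");C=cloud("wrist",d,T)
for st,c,m in blobs(red(im)):
    print("wrist",st.tolist(),c.round(1),np.median(C[m&(d>0)],0).round(4),plane("wrist",c,.154,T).round(4))
# fingertips: nearest points to camera's fingers
f=(d>0)&(abs(C[...,2]-s["tcp_pos"][2])<.06)&(abs(C[...,1]-s["tcp_pos"][1])<.014)
print("finger low z rel tcp",np.percentile(C[f][:,2]-s["tcp_pos"][2],[0,1,3]) if f.any() else "")
E
```

```text
clock: 12.58
tcp_pos: [0.5438, -0.3148, 0.1671]
tool_rot: [0.707, 0.707, 0.001, 0.002]
wrist_force: [-3.7, 3.3, 21.2]
finger_gap: -0.0001
finger_force: 10.9
clock: 13.32
tcp_pos: [0.5434, -0.3145, 0.2508]
tool_rot: [0.707, 0.707, 0.001, 0.001]
wrist_force: [0.3, -0.5, -0.2]
finger_gap: 0.0003
finger_force: 0.0
clock: 13.82
tcp_pos: [0.5427, -0.3139, 0.2489]
tool_rot: [0.707, 0.707, -0.0, -0.0]
wrist_force: [-0.3, 0.3, -0.8]
finger_gap: 0.0721
finger_force: 0.0
wrist [300, 195, 34, 33, 767] [315.6 210. ] [ 0.5417 -0.3126  0.1549] [[ 0.5421 -0.3129  0.154 ]]
finger low z rel tcp [-0.01654096 -0.0098211  -0.00352261]
```

```bash
python3 -m creep '[0.001,0,0.03,0,0,0,0.04,0,0,0,0.04,0,0,0,0.015,0,0,0,0.005,0,0,0,0,0,0,0,0.004,0,0,0,0.002,0,0,0,0,0,0,0,0,0]' 1
```

```text
clock: 15.12
tcp_pos: [0.5429, -0.3129, 0.1135]
tool_rot: [0.707, 0.707, 0.0, 0.0]
wrist_force: [-0.4, 0.1, 0.2]
finger_gap: 0.0853
finger_force: 0.0
```

```bash
python3 -m creep '[0,0,0.002,0,0,0,0,0,0,0,0,0]' 1 && python3 -m creep '[0,0,0,0,0,0,0,0,0,0,0,0,0,0,0,0,0,0,0,0,0,0,0,0]' 0 45
```

```text
clock: 15.5
tcp_pos: [0.5428, -0.3129, 0.1113]
tool_rot: [0.707, 0.707, -0.0, -0.0]
wrist_force: [-0.8, -0.6, 0.2]
finger_gap: 0.0851
finger_force: 0.0
clock: 16.25
tcp_pos: [0.5431, -0.3131, 0.1119]
tool_rot: [0.707, 0.707, 0.0, 0.0]
wrist_force: [-0.9, -0.4, 3.9]
finger_gap: 0.0637
finger_force: 48.0
```

```bash
python3 -m creep '[0,0,-0.005,0,0,0,-0.01,0,0,0,-0.02,0,0,0,-0.02,0,0,0,-0.01,0,0,0,-0.005,0,0,0,0,0]' - 60 && python3 - <<'E'
from h import *
s=state();print(s["tcp_pos"],s["finger_gap"],s["wrist_force"])
out=[]
for n in("scene","side"):
    im,d=read_camera(n);C=cloud(n,d)
    hsv=cv2.cvtColor(im,cv2.COLOR_BGR2HSV)
    g=((hsv[...,0]>55)&(hsv[...,0]<90)&(hsv[...,1]>120)&(abs(C[...,0]-.543)<.05)&(abs(C[...,1]+.313)<.05)&(d>0))
    print(n,"green",C[g].mean(0).round(3),"z",np.percentile(C[g][:,2],[5,95]).round(3))
    ok=(d>0)&(abs(C[...,0]-.543)<.036)&(abs(C[...,1]+.313)<.036);k=ok&(C[...,2]>.03);print(" low z",np.percentile(C[k][:,2],1))
    t=(d>0)&(hsv[...,0]>100)&(hsv[...,0]<130)&(hsv[...,1]>150)&(C[...,2]>.019)&(C[...,2]<.03)
    r=cv2.minAreaRect((C[t][:,:2]*1000).astype(np.float32));print(" tray rim",t.sum(),r)
    u,v=(190,200) if n=="scene" else (270,170)
    out.append(cv2.resize(im[v:v+100,u:u+100],(400,400),interpolation=cv2.INTER_CUBIC))
cv2.imwrite("pics/c5.png",np.hstack(out))
E
```

```text
clock: 17.12
tcp_pos: [0.5427, -0.3128, 0.1811]
tool_rot: [0.707, 0.707, -0.0, -0.0]
wrist_force: [-0.6, -0.1, -4.2]
finger_gap: 0.0626
finger_force: 66.8
[ 0.54269062 -0.31279351  0.18112971] 0.06264085587225424 [-0.60562649 -0.14490493 -4.15783509]
scene green [ 0.567 -0.323  0.129] z [0.117 0.137]
 low z 0.09366410024745968
 tray rim 248 ((546.5248413085938, 178.02719116210938), (217.0494842529297, 241.12344360351562), 1.136480450630188)
side green [ 0.539 -0.339  0.127] z [0.115 0.139]
 low z 0.087370946166529
 tray rim 42 ((481.2085876464844, 149.60426330566406), (92.35851287841797, 195.64308166503906), 4.873995304107666)
```

View pics/c5.png

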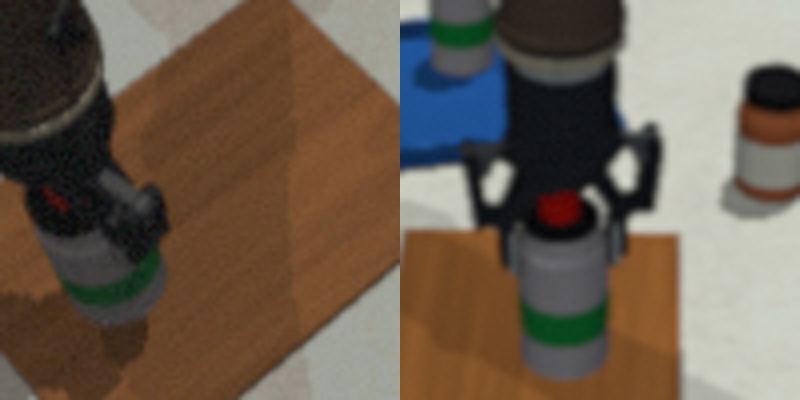

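The canister hangs upright, with the lid fully on and its button up (right half, button at (560,210), base at (565,370)).

```bash
python3 -m creep '[0.015,0.0005,0,0,0.03,0.0005,0,0,0.045,0.0005,0,0,0.05,0.0005,0,0,0.05,0.0005,0,0,0.05,0.0005,0,0,0.05,0.0005,0,0,0.05,0.0005,0,0,0.04,0.0005,0,0,0.03,0.0005,0,0,0.015,0,0,0,0.01,0,0,0]' && python3 -m creep '[0,0,0,0,0,0,0.02,0,0,0,0.025,0,0,0,0.015,0,0,0,0.007,0,0,0,0.003,0,0,0,0,0]'
```

```text
clock: 18.73
tcp_pos: [0.5474, 0.1225, 0.1812]
tool_rot: [0.707, 0.707, -0.0, -0.0]
wrist_force: [0.2, -1.1, -4.4]
finger_gap: 0.0629
finger_force: 66.8
clock: 19.6
tcp_pos: [0.5481, 0.122, 0.1117]
tool_rot: [0.707, 0.707, 0.0, 0.0]
wrist_force: [1.1, 0.3, -3.3]
finger_gap: 0.063
finger_force: 66.9
```

```bash
python3 - <<'E'
from h import *
s=state();print(s["tcp_pos"],s["finger_gap"],s["wrist_force"])
out=[]
for n in("scene","side"):
    im,d=read_camera(n)
    u,v=(270,90) if n=="scene" else (240,125)
    out.append(cv2.resize(im[v:v+120,u:u+120],(400,400),interpolation=cv2.INTER_CUBIC))
cv2.imwrite("pics/c6.png",np.hstack(out))
E
```

```text
[0.5481495 0.1220092 0.1116922] 0.06299174065343677 [ 1.06633791  0.3209376  -3.26735912]
```

View pics/c6.png

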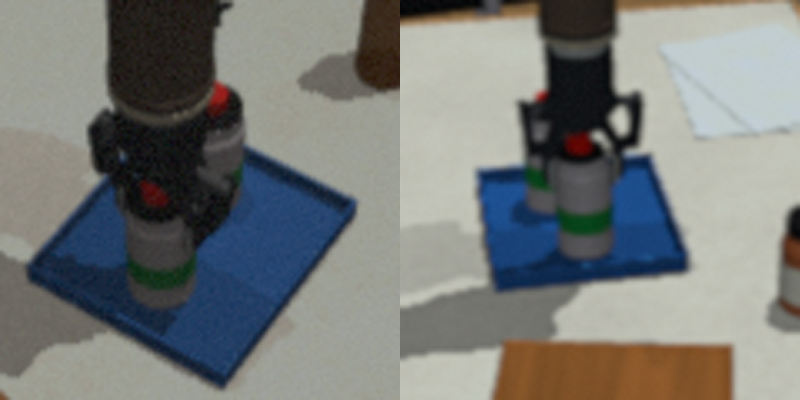

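The canister hangs just above the empty half of the tray (base near (165,295) left, (585,250) right), clear of the walls and of the closed one. 8 mm remain.

```bash
python3 -m creep '[0,0,0.004,0,0,0,0.002,0,0,0,0.0015,0,0,0,0,0,0,0,0,0]'
```

```text
clock: 20.32
tcp_pos: [0.5478, 0.1221, 0.1041]
tool_rot: [0.707, 0.707, 0.0, -0.0]
wrist_force: [-1.6, -0.2, 3.8]
finger_gap: 0.0631
finger_force: 67.5
```

```bash
python3 -m creep '[0,0,0,0,0,0,0,0,0,0,0,0,0,0,0,0,0,0,0,0,0,0,0,0]' 1 && python3 -m creep '[0,0,-0.01,0,0,0,-0.02,0,0,0,-0.04,0,0,0,-0.04,0,0,0,-0.04,0,0,0,-0.02,0,0,0,0,0,0,0,0,0]' && python3 - <<'E'
from h import *
out=[]
for n in("scene","side"):
    im,d=read_camera(n);C=cloud(n,d)
    for st,c,m in blobs(red(im),8):
        P=C[m&(d>0)]
        if len(P) and P[:,1].mean()<.6:print(n,st.tolist(),np.median(P,0).round(4))
    ok=(d>0)&(abs(C[...,0]-.548)<.04)&(abs(C[...,1]-.122)<.036)
    for a,b in((.03,.06),(.06,.1),(.122,.133)):
        f=ok&(C[...,2]>a)&(C[...,2]<b);print(a,f.sum(),circ(C[f]))
    u,v=(270,90) if n=="scene" else (240,125)
    out.append(cv2.resize(im[v:v+120,u:u+120],(400,400),interpolation=cv2.INTER_CUBIC))
cv2.imwrite("pics/c7.png",np.hstack(out))
E
```

```text
clock: 21.08
tcp_pos: [0.5478, 0.1221, 0.1038]
tool_rot: [0.707, 0.707, 0.0, 0.0]
wrist_force: [-0.2, 0.6, 0.5]
finger_gap: 0.0854
finger_force: 0.0
clock: 22.08
tcp_pos: [0.5474, 0.1221, 0.2733]
tool_rot: [0.707, 0.707, -0.0, -0.0]
wrist_force: [-0.6, -0.0, 0.3]
finger_gap: 0.0856
finger_force: 0.0
scene [314, 144, 8, 6, 43] [0.5463 0.1202 0.1475]
0.03 112 (array([0.54686012, 0.12291757]), np.float64(0.031237448407328124))
0.06 171 (array([0.54716603, 0.12288196]), np.float64(0.030628649872092423))
0.122 157 (array([0.54640883, 0.12169925]), np.float64(0.02329149230852033))
side [282, 152, 6, 4, 18] [0.5232 0.2377 0.1448]
side [291, 166, 7, 4, 19] [0.5454 0.1164 0.1444]
0.03 108 (array([0.54671717, 0.11956014]), np.float64(0.02956297215110705))
0.06 165 (array([0.54665001, 0.12047657]), np.float64(0.029647254118148288))
0.122 77 (array([0.54591234, 0.11852953]), np.float64(0.02221906129788551))
```

View pics/c7.png

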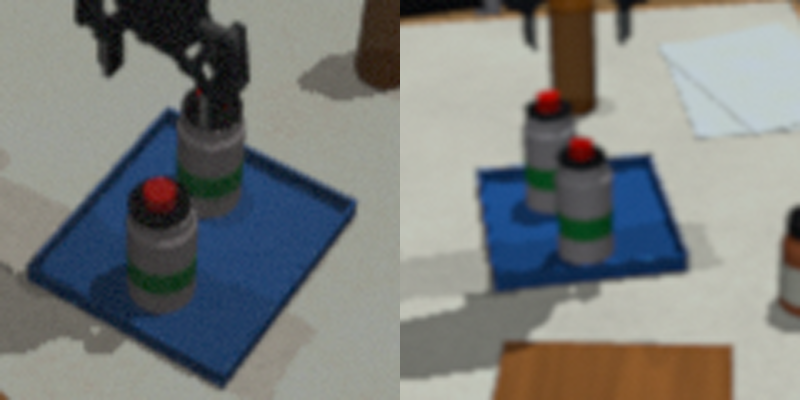

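Both canisters stand upright in the tray, the new one at (160,245) left and (585,200) right, with its button up, lid on and the gripper clear above.

```bash
python3 -c "
from cell import *
print(sign_off())"
```

```text
the job is handed in; nothing more can be done
None
```

The canister is closed, its button was pressed to the stop and came back up, and it stands upright and released in the blue tray beside the other one; I handed the job in after about 22 s of the 64 s, and no verdict was returned.

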